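# Hang the beam stop, then hold the lamp shutter half open

## Robot

A 6-joint arm with a two-finger parallel gripper is mounted at the origin on the work surface. World frame = base frame: x ahead of the robot, y to its left, z up, the work surface at z = 0. Lengths are in mm, angles in degrees, forces in N, time in s.
With the tool pointing down it reaches from about 350 to 850 mm from the base axis. Payload 8.1 kg.
Tool frame: the origin (TCP) lies at the very end of the fingers, on their centre line; the grasp point (between the pads) lies 19 mm behind it; z points along the fingers, y is the direction in which the jaws open and shut (so a half turn about z gives the same grasp; the last joint's range is limited). The gripper opens to 85 mm and grips with 20 to 120 N. Pads are 22 mm wide; open, the fingers measure 114 mm over their backs; the gripper's body (76 mm by 85 mm) begins 54 mm behind the grasp point. The pads swing forward as they close: fully open they stand 13 mm farther back than shut.
Start: joints at [-4.893, 7.471, 85.268, -0, 87.261, -4.893], TCP at [600.004, 0.022, 231.292] pointing down, gripper open.
Joint ranges: [-169.43, 169.43], [-51.17, 129.36], [1.28, 143.12], [-76.62, 256.62], [0, 156.53], [-152.29, 152.29]. Speed limits (degrees/s): [136.94, 136.94, 159.86, 180, 180, 180].

## Interface

Orientations are given as [roll, pitch, yaw] about the fixed x, y, z axes, in that order (R = Rz(yaw) Ry(pitch) Rx(roll)).
In Python, from bench import sensors, viewer, job gives the robot as it stands.
- The arm moves only by the shell command python3 -m pendant 'ROWS' [FORCE]. ROWS is JSON, one flat list of numbers, 5 for each row, row after row: the shift along the world's x, y, z in mm, then the turn about the world's z in rad, then the finger opening in mm, from 0 to 85.4. In form: [x, y, z, twist, hand, x, y, z, twist, hand, ...]. A call has 1 to 12 rows; each row shifts and turns the pose as measured when the row begins; what a row does not reach is not made up. A row lasts 1/12 s, in which the tool goes at most 41.7 mm and 7.16 degrees, less where a joint would pass 70% of its speed; a pose out of reach is approached as far as the arm can. A call with a gripper value outside its range is refused whole. The fingers move at their own pace and stop on an object; FORCE is the grip in N (left out, the last holds). Time passes only in rows, so rows that do not move let the fingers close. It gives the time, the measured TCP pose, the force and the opening at its end, in the units of the state.
- sensors.sense(): the state, without advancing time (a new reading comes with each control period).
- viewer.snapshot(name): name is "scene" or "side" or "wrist"; returns a dict with "frame" (384x512x3 uint8, blue, green, red), "z_map" (384x512 float32, mm along the optical axis (not along the pixel's ray), 0 where there is no reading), "fx", "fy", "cx", "cy" (pixels), "view" (4x4, takes a point from world to camera coordinates). Camera axes: x right, y down, z forward; pixel columns grow to the right and rows downward; lengths in mm; the calibration is good to about 2 mm. A picture is of the moment at which its call begins.
- job.hand_in(): hands the job in, once; it reports no verdict.
The state is a dict: "time": time; "joint_pos": joint angles; "qd": joint speeds; "joint_efforts": joint torques, N m; "tool_pos": TCP position; "tcp_rot": TCP orientation; "ft_force": force on the tool from outside, world axes, zero at the start; "wrist_torque": the same for the moment, N m; "finger_gap": finger opening in mm.
Only numpy, scipy, OpenCV 4.12 (cv2) and the standard library are available. Lean on these libraries where they do the work, as an engineer would, in place of code of your own. Each camera call takes 0.05 s, during which the arm holds its last target.

## Task

Get the lamp ready and give the sample tubes a half-strength exposure: first lift the black beam-stop plate out of its wooden stand, hang it by its folded top over the horizontal rod of the lab frame, squarely in line with the lamp's window so that it will catch the whole beam, and let go of it. Only then slide the lamp's sprung shutter by its grip to half open and keep it there: you finish while still holding the shutter at half travel, because its spring shuts it when it is let go. Never pull it wide open (not past three quarters), and leave the tubes, bottles and other things on the bench standing where they are.

Things in the scene. Friction and masses are not known exactly. Their poses are not given: they have to be found in the camera images.
- lamp: white box-shaped irradiation lamp (housing 130 x 150 mm, top 170 mm up), fixed. Origin under the housing, on the bench. Its y axis is the beam direction (level, towards the frame), z up, x across the beam, roughly away from the robot. The shutter guides reach along x from -123 to +63 mm, then a spring barrel to +142 mm, at y = 75 to 95 mm
- lamp_window (a point): centre of the lamp's round window (50 mm across), 115 mm above the bench, on the front of the lamp; axes as lamp. The beam leaves here along y
- shutter (a joint): travel of the sprung shutter in m: 0 shut (where its spring keeps it), 0.03 half open, 0.06 at the stop. It opens along the lamp's own -x direction. The spring pushes back with 4.5 N when shut, 9 N at half, 13.5 N fully open (and 0.4 N friction). A pointer on the slide and three black marks on a white strip (shut, half: the thick one, open) show the travel
- shutter_grip (a point): centre of the black upright grip on the shutter slide, which moves with it: 16 mm along the lamp's x, 20 mm along its y, 40 mm tall, its centre 202 mm above the bench and 80 mm in front (y) of the lamp's origin. A thin neck joins it to the slide, whose top is 28 mm below the grip's centre; free space on all four sides; axes as lamp
- frame: lab frame fixed to the bench: two uprights (tops 227 mm high) 380 mm apart on flat bases, with bossheads (26 mm wide) that carry a level steel cross rod. Origin on the bench under the rod's middle; its x axis is along the rod, y points to the far side from the lamp; the uprights stand 22 mm behind the rod (+y)
- rod_mid (a point): middle of the cross rod on its centre line, 200 mm above the bench; the rod is 12 mm thick and 460 mm long; x along the rod. It is free between the bossheads, 175 mm to either side
- stand: wooden slotted block 130 x 100 x 40 mm, fixed; origin under its middle, slots along its x axis, 30 mm deep and 5 mm wide. The beam stop stands in the middle slot; short glass plates (tops 70 mm high) stand fixed in the two outer slots, 30 mm to either side
- stop_center (a point): middle of the black sheet-metal beam stop (0.2 kg; 110 mm wide along its x, 150 mm tall along its z), half-way up, on the centre line of its fold. Its top is folded into an inverted U: the 3 mm plate lies 12.5 mm to the -y side of this point, a lip on the +y side comes 30 mm down from the top, then an 8 mm flare outwards. The U is 22 mm wide inside, 28 outside, open at both ends and below
- stop_fold (a point): middle of the underside of the beam stop's folded top, 147 mm above its lower edge (3 mm below the very top); rests on the rod when hung. It can be gripped from above across the fold, 28 mm wide along its y axis. At first it stands 30 mm deep in the stand's slot, leaning up to 0.07 rad, top 160 mm above the bench, its plate side towards the lamp's side of the bench
- rack: wooden block 100 x 50 x 30 mm with thin glass sample tubes standing in it, tops at 198 mm; loose, stands in the beam path a little under 20 cm in front of the lamp. Leave alone; origin under its middle
- amber: brown glass bottle, 86 mm across, 165 mm tall, loose, at the far right. Leave alone; origin under its middle
- washbottle: white squeeze bottle with bent green spout, 64 mm across, 200 mm tall, loose, at the far edge. Leave alone; origin under its middle
- vial_a: small capped glass vial, 28 mm across, 55 mm tall, loose, in the middle of the bench. Leave alone; origin under its middle
- vial_b: a second such vial. Leave alone; origin under its middle
- goggles: clear safety spectacles, 145 mm wide, 48 mm tall, arms to the rear, loose, far side. Leave alone; origin under its middle
- capbox: small white open box of tube caps, 90 x 70 x 30 mm, loose, near side. Leave alone; origin under its middle
There are look-alikes about, which are no part of the job. What is shaped like the part that bears stop_center but blue or yellow is not meant.

How it is judged:
By the outcome, as a careful person would: the job done as asked, in the order asked, and still so for the second after the job is handed in, while the arm keeps its last pose, push and grip.
It also fails if it takes over 58 s, if anything falls off the work surface, if the arm or the gripper's body presses on something with over 40 N, if the wrist force passes 120 N, or if a joint passes its speed limit or range.

## Working session

There is one attempt and no reset: what is moved stays moved. The work goes in short steps, Python scripts to look and compute and a shell command to move; the robot and the scene stay as the last step left them, time stands still between calls to the robot, and variables do not carry over. Pictures are saved under pics/ and viewed, and the job is handed in when it is done.

```bash
mkdir -p pics; ls; cat > h.py <<'E'
import numpy as np, cv2
from bench import sensors, viewer, job
def snap(name, out=None):
    s=viewer.snapshot(name)
    if out: cv2.imwrite('pics/'+out+'.png', s['frame'])
    np.savez('pics/'+(out or name)+'.npz', **{k:np.array(v) for k,v in s.items()})
    return s
def pts(s):
    z=np.array(s['z_map'],float); v,u=np.mgrid[0:z.shape[0],0:z.shape[1]]
    c=np.stack([(u-s['cx'])/s['fx']*z,(v-s['cy'])/s['fy']*z,z,np.ones_like(z)],-1)
    w=c@np.linalg.inv(np.array(s['view'])).T
    w=w[...,:3]; w[z==0]=np.nan
    return w
E
python3 - <<'E'
from h import *
for n in ["scene","side","wrist"]:
    s=snap(n,n+'0'); print(n,s['fx'],s['cx'],s['cy'],np.linalg.inv(s['view']).round(2).tolist())
print(sensors.sense())
E
```

```text
pics
scene 446.28181139495086 256.52348605056676 188.62169985851077 [[-0.76, 0.47, -0.45, 1045.27], [0.65, 0.55, -0.53, 604.41], [0.0, -0.7, -0.72, 926.12], [0.0, 0.0, 0.0, 1.0]]
side 389.91212496236574 253.08210753625963 186.3675130382985 [[1.0, -0.03, 0.06, 483.78], [-0.06, -0.64, 0.77, -845.45], [0.02, -0.77, -0.64, 873.51], [0.0, 0.0, 0.0, 1.0]]
wrist 288.3156040264949 254.81434414106562 190.0383461499046 [[1.0, 0.0, -0.0, 599.99], [-0.0, -0.95, -0.31, 81.18], [-0.0, 0.31, -0.95, 373.4], [0.0, 0.0, 0.0, 1.0]]
{'time': 0.15, 'joint_pos': array([-4.89288508e+00,  7.50746827e+00,  8.53166460e+01, -1.68418009e-03,
        8.72613881e+01, -4.89188898e+00]), 'qd': array([-0.01656316, -0.07233094, -0.13015754,  0.01788072,  0.10185339,
       -0.06203515]), 'joint_efforts': array([ 1.01583330e-03, -5.70061326e+01, -5.01160097e+01, -1.39109225e-04,
        9.69119486e-03, -7.10949371e-05]), 'tool_pos': array([5.99562583e+02, 5.08647279e-02, 2.30445142e+02]), 'tcp_rot': array([-1.79914666e+02, -5.61527669e-03,  8.99990815e+01]), 'ft_force': array([ 0.44255809,  0.22417087, -0.66468903]), 'wrist_torque': array([-0.02283686,  0.01717394,  0.02272944]), 'finger_gap': 85.4902082641443}
```

View pics/scene0.png

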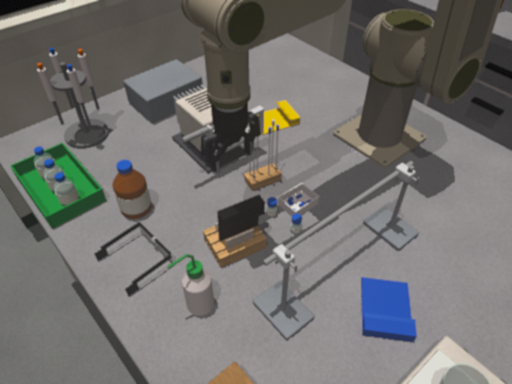

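View pics/side0.png

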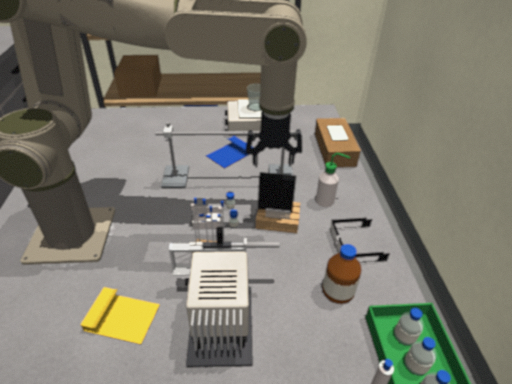

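View pics/wrist0.png

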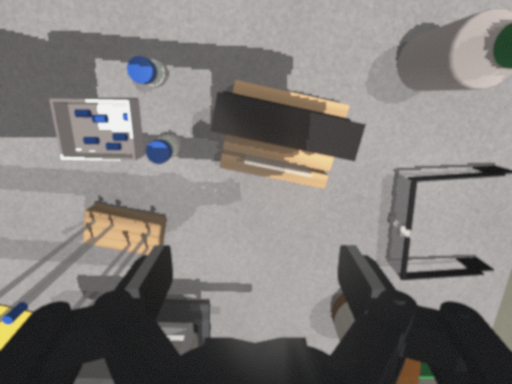

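```bash
python3 - <<'E'
from h import *
a=cv2.imread('pics/side0.png')[110:370,130:330]; cv2.imwrite('pics/side0c.png',cv2.resize(a,None,fx=3,fy=2.3*1,interpolation=cv2.INTER_CUBIC)[:598])
# height map from all
H=np.full((700,800),0.)
for n in ['side0','scene0','wrist0']:
    s=np.load(f'pics/{n}.npz'); w=pts(s)
    P=w.reshape(-1,3); P=P[~np.isnan(P).any(1)]; P=P[(P[:,2]<235)&(P[:,2]>-20)]
    u=((P[:,0]-200)).astype(int); v=((P[:,1]+300)).astype(int)
    ok=(u>=0)&(u<800)&(v>=0)&(v<700); 
    np.maximum.at(H,(699-v[ok],u[ok]),P[ok,2])
Hc=cv2.applyColorMap(cv2.dilate((np.clip(H,0,235)).astype(np.uint8),np.ones((3,3))),cv2.COLORMAP_JET)
for x in range(0,800,100): cv2.line(Hc,(x,0),(x,699),(255,255,255),1); cv2.putText(Hc,str(x+200),(x,10),0,.4,(255,255,255))
for y in range(0,700,100): cv2.line(Hc,(0,699-y),(799,699-y),(255,255,255),1); cv2.putText(Hc,str(y-300),(0,699-y),0,.4,(255,255,255))
cv2.imwrite('pics/h0.png',cv2.resize(Hc,(685,600)))
E
```

```text
(no output)
```

View pics/h0.png

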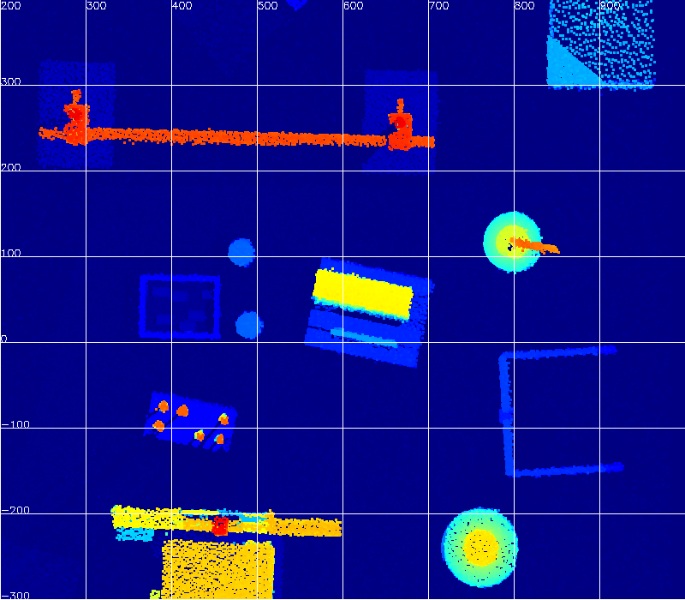

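View pics/side0c.png

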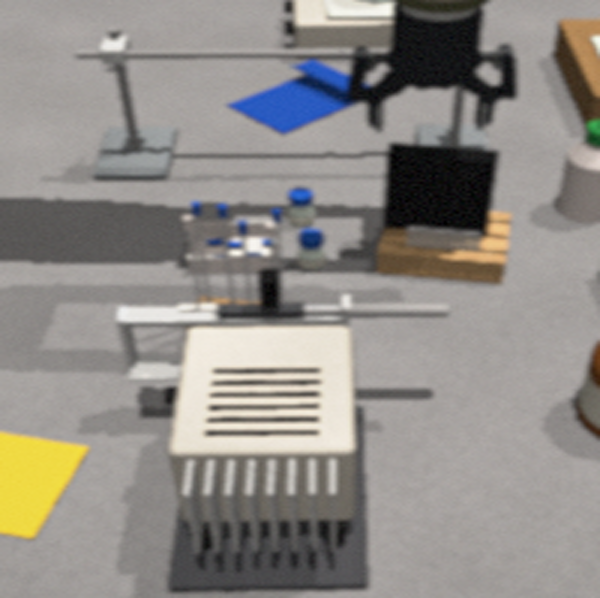

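```bash
python3 - <<'E'
from h import *
D={}
for n in ['side0','scene0','wrist0']:
    P=pts(np.load(f'pics/{n}.npz')).reshape(-1,3); D[n]=P[~np.isnan(P).any(1)]
def sel(n,x0,x1,y0,y1,z0,z1):
    P=D[n]; return P[(P[:,0]>x0)&(P[:,0]<x1)&(P[:,1]>y0)&(P[:,1]<y1)&(P[:,2]>z0)&(P[:,2]<z1)]
for n in D:
    print(n)
    r=sel(n,320,640,190,280,185,225)
    if len(r)>20: p=np.polyfit(r[:,0],r[:,1],1); print('rod',len(r),p,np.polyval(p,480),np.polyval(p,455),np.degrees(np.arctan(p[0])),'z',np.percentile(r[:,2],[5,50,95,99]))
    t=sel(n,500,740,0,150,152,175)
    if len(t)>20: print('stop',len(t),cv2.minAreaRect(t[:,:2].astype(np.float32)),t.mean(0),np.percentile(t[:,2],[5,50,95]))
    for a,b in((272,300),(640,690)):
        u=sel(n,a-30,b+20,190,300,205,240)
        if len(u): print('boss',u.mean(0),u.min(0),u.max(0))
    g=sel(n,350,560,-260,-170,212,240)
    if len(g): print('grip',len(g),cv2.minAreaRect(g[:,:2].astype(np.float32)),g.mean(0),g[:,2].max())
    h=sel(n,330,560,-420,-225,163,180)
    if len(h): print('house',len(h),cv2.minAreaRect(h[:,:2].astype(np.float32)))
    b=sel(n,500,620,-260,-180,150,200)
    if len(b): p=np.polyfit(b[:,0],b[:,1],1); print('barrel',len(b),p,np.degrees(np.arctan(p[0])),b.min(0),b.max(0))
    b=sel(n,320,440,-260,-180,150,200)
    if len(b): p=np.polyfit(b[:,0],b[:,1],1); print('guide',len(b),p,np.degrees(np.arctan(p[0])),b.min(0),b.max(0))
    b=sel(n,340,520,-160,-40,20,40)
    if len(b): print('rack',cv2.minAreaRect(b[:,:2].astype(np.float32)))
    b=sel(n,340,520,-160,-40,185,210)
    if len(b): print('tubes',b.min(0),b.max(0))
    b=sel(n,540,740,-60,120,36,44)
    if len(b): print('stand',cv2.minAreaRect(b[:,:2].astype(np.float32)))
E
```

```text
side0
rod 258 [-2.08582624e-02  2.46641380e+02] 236.62941371106461 237.15087027230913 -1.1949171367326465 z [199.37892081 204.75112377 208.26925096 209.13622846]
stop 294 ((626.6956176757812, 59.117591857910156), (37.556034088134766, 109.39627075195312), 77.8029556274414) [626.02152459  54.69708672 158.63795039] [153.0203232  159.14042963 161.86391234]
boss [290.02815198 250.18444383 212.38342112] [250.68182944 231.24827158 205.01732538] [319.80946124 294.30895624 229.69765482]
boss [692.47537134 233.9062458  206.36693105] [683.81183196 231.46163667 205.11680501] [701.01891824 235.5980883  208.08170154]
grip 64 ((456.8879089355469, -213.4962615966797), (19.299612045288086, 16.068904876708984), 88.34162902832031) [ 457.09018089 -215.30029391  219.94110535] 225.259174796337
house 3332 ((452.5352478027344, -321.75897216796875), (178.8414764404297, 129.9401092529297), 87.71337127685547)
barrel 359 [ 1.37566194e-01 -2.98026412e+02] 7.832798744126976 [ 500.05281838 -259.74202732  151.79422266] [ 597.43907879 -199.79728079  178.89290008]
guide 598 [ -0.30742573 -98.55223237] -17.08877508753
[... 1665 characters left out ...]
2440185547, 130.98629760742188), 77.73311614990234)
wrist0
stop 5886 ((623.2974853515625, 58.3753776550293), (28.080326080322266, 110.38916015625), 78.05213165283203) [622.3669138   58.83456831 159.34627165] [157.92748666 159.34432221 160.78766326]
guide 130 [-1.92373171e-02 -1.89467501e+02] -1.1020811424033994 [ 413.70272139 -199.60510615  151.09480687] [ 439.9923291  -195.95661223  157.10197532]
rack ((422.0497131347656, -93.79815673828125), (50.22237777709961, 99.42411804199219), 77.50619506835938)
tubes [407.87229084 -83.82347676 185.06175636] [417.58421568 -75.06477527 199.72301261]
stand ((629.5880126953125, 34.66746520996094), (100.2698974609375, 129.6973876953125), 78.17996215820312)
```

```bash
python3 - <<'E'
from h import *
D={}
for n in ['side0','scene0','wrist0']:
    P=pts(np.load(f'pics/{n}.npz')).reshape(-1,3); D[n]=P[~np.isnan(P).any(1)]
def sel(n,x0,x1,y0,y1,z0,z1):
    P=D[n]; return P[(P[:,0]>x0)&(P[:,0]<x1)&(P[:,1]>y0)&(P[:,1]<y1)&(P[:,2]>z0)&(P[:,2]<z1)]
def edge(P,ax,lo,hi,side,step=6):
    out=[]
    for a in np.arange(lo,hi,step):
        q=P[(P[:,1-ax]>=a)&(P[:,1-ax]<a+step)][:,ax]
        if len(q)>3: out.append((a+step/2,q.max() if side>0 else q.min()))
    o=np.array(out)
    for _ in range(3):
        p=np.polyfit(o[:,0],o[:,1],1); r=np.abs(np.polyval(p,o[:,0])-o[:,1]); o=o[r<=max(2,2*np.median(r))]
    return p,len(o)
for n in ['side0','scene0']:
    h=sel(n,330,560,-420,-228,165,177)
    print(n,len(h),h.min(0),h.max(0))
    for nm,ax,lo,hi,sd in(('xmin',0,-350,-250,-1),('xmax',0,-350,-250,1),('ymin',1,400,500,-1),('ymax',1,400,500,1)):
        try: p,k=edge(h,ax,lo,hi,sd); print(nm,np.degrees(np.arctan(p[0])),np.polyval(p,-300 if ax==0 else 455),k)
        except Exception as e: print(nm,e)
    b=sel(n,525,600,-235,-195,168,185)
    if len(b)>10: p=np.polyfit(b[:,0],b[:,1],1); print('barrel',len(b),np.degrees(np.arctan(p[0])),np.polyval(p,540),b[:,0].max(),b[:,2].max())
    f=sel(n,560,690,-10,80,50,135)
    from numpy.linalg import svd
    if n=='side0':
        # plate face
        f=f[f[:,1]>20]
        A=np.c_[f[:,0],f[:,2],np.ones(len(f))]
        m=np.ones(len(f),bool)
        for _ in range(6):
            c=np.linalg.lstsq(A[m],f[m,1],rcond=None)[0]; r=np.abs(A@c-f[:,1]); m=r<max(1.5,2*np.median(r[m]))
        print('plate y=',c,m.sum(),'yaw',np.degrees(np.arctan(c[0])),'at x=623 z=150,40:',c@[623,150,1],c@[623,40,1],f[m].min(0),f[m].max(0))
E
```

```text
side0 3281 [ 386.62440112 -384.34386661  165.02681764] [ 519.4830235  -230.91376042  176.06697973]
xmin 2.1696287319093885 389.8642939574057 17
xmax 1.5282187388074724 517.0257544779291 17
ymin -1.7207476590418826 -381.7964408792242 17
ymax -3.7079840716269468 -234.58030585754685 17
barrel 182 -0.6353709333625985 -218.87016184537683 597.4390787914211 178.8929000824137
plate y= [-2.15262337e-01  6.90222215e-02  1.68705564e+02] 467 yaw -12.148246087332952 at x=623 z=150,40: 44.95046111708466 37.35801674758844 [569.07842373  26.86933505  50.26488681] [676.13842617  56.01889003 134.84753256]
scene0 720 [ 405.55344522 -382.07829824  165.06998107] [ 519.31583085 -233.25998002  174.46235935]
xmin 28.20819652781905 450.2788472210122 12
xmax 2.3476720002805798 514.522847990529 15
ymin -2.455650179642435 -378.63321342849525 11
ymax 60.53551555631256 -288.9192131959609 8
barrel 115 -2.151339082095194 -211.54854759723386 596.7140504707702 176.6918584653614
```

```bash
python3 -m pendant '[2,5,-3,0.12,85,2,5,-3,0.12,85,2,5,-3,0.12,85,2,5,-3,0.12,85,2,5,-3,0.12,85,2,5,-3,0.12,85,2,5,-3,0.12,85,2,5,-3,0.12,85,2,5,-3,0.12,85,2,5,-3,0.12,85,2,5,-3,0.12,85,1,4,0,0.04,85]' 40
```

```text
time: 1.15
tool_pos: [620.5, 60.6, 190.5]
tcp_rot: [-179.7, -0.4, 171.1]
ft_force: [0.3, 0.4, -0.1]
finger_gap: 84.7
```

```bash
python3 -m pendant '[2.5,-2,-5,-0.03,60,0,0,0,-0.02,60,0,0,0,0,60]'; python3 - <<'E'
from h import *
snap('wrist','wrist1'); s=snap('side','side1')
print(sensors.sense()['tool_pos'],sensors.sense()['tcp_rot'])
for n in ['wrist1','side1']:
    P=pts(np.load(f'pics/{n}.npz')).reshape(-1,3); P=P[~np.isnan(P).any(1)]
    t=P[(abs(P[:,0]-623)<80)&(abs(P[:,1]-58)<40)&(P[:,2]>154)&(P[:,2]<164)]
    print(n,len(t),cv2.minAreaRect(t[:,:2].astype(np.float32)),np.percentile(t[:,2],[10,50,90]))
E
```

```text
time: 1.4
tool_pos: [622.6, 59.2, 183.6]
tcp_rot: [-179.6, -0.5, 168.0]
ft_force: [-0.7, -0.3, -0.5]
finger_gap: 60.2
[622.43139349  59.03534885 183.59845132] [-179.62894149   -0.54435076  168.0761849 ]
wrist1 6940 ((623.9370727539062, 58.41069030761719), (27.96857261657715, 110.8580551147461), 78.17920684814453) [158.19186052 159.26385918 160.34947124]
side1 250 ((626.3687744140625, 57.802547454833984), (33.77397537231445, 109.48768615722656), 77.85488891601562) [156.38083339 159.47540776 161.16428001]
```

View pics/wrist1.png

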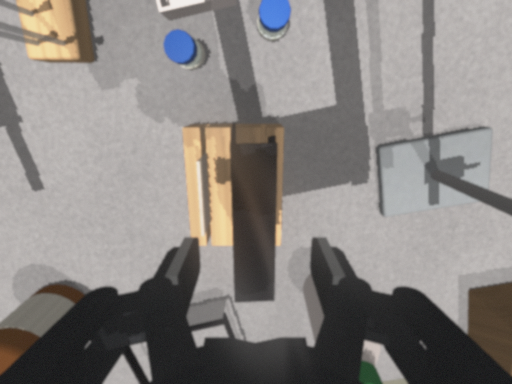

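The wrist view shows the black fold (columns 233–276) centred between the fingertips (about 197 and 312) and parallel to them. I'll descend and grip.

```bash
python3 -m pendant '[1,-0.5,-16,0,60,0,0,-16,0,60,0,0,-12,0,60,0,0,-4,0,60,0,0,0,0,26,0,0,0,0,26,0,0,0,0,26,0,0,0,0,26,0,0,0,0,26,0,0,0,0,26]' 50; python3 -c "
from h import *
snap('wrist','wrist2');snap('side','side2');print(sensors.sense())"
```

```text
time: 2.33
tool_pos: [624.5, 55.9, 137.3]
tcp_rot: [-179.6, -0.3, 167.7]
ft_force: [-0.0, -0.7, -3.6]
finger_gap: 27.5
{'time': 2.4333, 'joint_pos': array([  0.64392222,  15.4026586 ,  86.2261156 ,  -0.35889439,
        78.77783721, -77.01653926]), 'qd': array([-0.03337317,  0.01611331,  0.13106958,  0.01518838, -0.13637704,
        0.01413208]), 'joint_efforts': array([ 5.31865060e-01, -6.35748196e+01, -4.94639111e+01,  4.01265454e-01,
       -3.25540302e-02,  4.76470822e-02]), 'tool_pos': array([624.48043362,  55.98028872, 137.27476882]), 'tcp_rot': array([-179.56604981,   -0.31744631,  167.73035448]), 'ft_force': array([-0.54684189, -0.78963154, -2.16087123]), 'wrist_torque': array([-0.26971321,  0.07330771,  0.08152518]), 'finger_gap': 27.401448116148767}
```

View pics/wrist2.png

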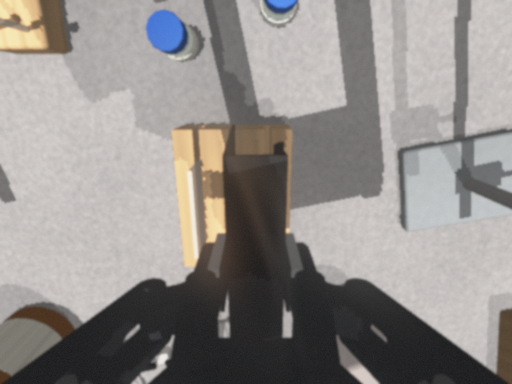

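Gripped (27.5 mm), so the next step is lifting, slowly at first while it is in the slot.

```bash
python3 -m pendant '[0,-1,5,0,24,0,-1,8,0,24,0,-1,8,0,24,0,0,10,0,24,0,0,12,0,24]' 60; python3 -m pendant '[0,0,15,0,24,0,0,20,0,24,0,0,20,0,24,0,0,20,0,24,0,0,15,0,24,0,0,0,0,24]'; python3 -c "
from h import *
snap('wrist','wrist3');snap('side','side3');snap('scene','scene3');print(sensors.sense())"
```

```text
time: 2.85
tool_pos: [623.0, 54.2, 181.3]
tcp_rot: [-179.7, -0.6, 167.8]
ft_force: [0.6, 0.1, -3.7]
finger_gap: 26.3
time: 3.35
tool_pos: [624.5, 53.5, 287.8]
tcp_rot: [-179.7, 0.1, 167.7]
ft_force: [0.9, 0.4, -0.6]
finger_gap: 26.9
{'time': 3.5, 'joint_pos': array([  0.38319619,  10.91143887,  76.20052297,  -0.28006142,
        93.26288496, -77.36939245]), 'qd': array([-0.04130124,  1.29865211,  2.01749515,  0.1348029 , -0.22295794,
        0.11293116]), 'joint_efforts': array([ 1.47327333e-02, -6.42616296e+01, -5.39508998e+01, -6.96830289e-02,
        1.19628701e-01,  4.02763681e-04]), 'tool_pos': array([622.93699765,  53.58714948, 282.10015518]), 'tcp_rot': array([-179.64510033,   -0.30457492,  167.73661961]), 'ft_force': array([-0.72379334,  0.22700956, -2.87802564]), 'wrist_torque': array([0.05226451, 0.04726901, 0.01109903]), 'finger_gap': 26.926351710505312}
```

View pics/side3.png

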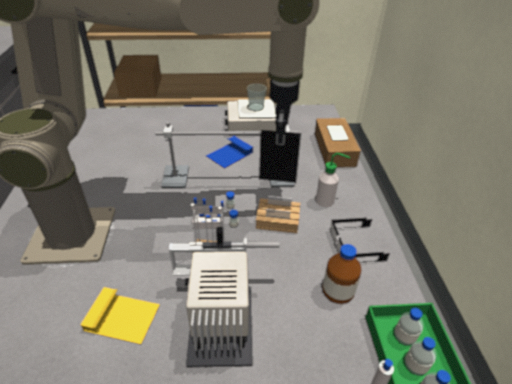

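View pics/scene3.png

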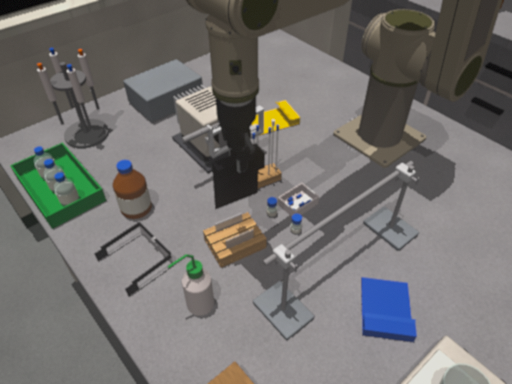

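The side view shows the stop upright in the hand at (280,155), its plate facing the lamp, and the stand empty at (278,215). I'll carry it to a point just short of the rod.

```bash
python3 -m pendant '[-12,8,0,0.016,24,-20,16,0,0.03,24,-20,18,0,0.03,24,-20,20,0,0.03,24,-20,20,0,0.03,24,-20,20,0,0.03,24,-18,18,0,0.02,24,-12,18,0,0,24,-6,15,0,0,24,0,8,0,0,24,0,0,0,0,24,0,0,0,0,24]'; python3 -c "
from h import *
snap('wrist','wrist4');snap('side','side4');snap('scene','scene4');s=sensors.sense();print(s['tool_pos'],s['tcp_rot'],s['ft_force'])"
```

```text
time: 4.5
tool_pos: [457.6, 216.1, 257.9]
tcp_rot: [-179.0, -2.2, 178.8]
ft_force: [-0.3, -0.6, -2.9]
finger_gap: 27.2
[458.28439247 215.48382538 258.46264814] [-179.05156081   -2.19463684  178.65601211] [-1.06601219  0.20601111 -3.13433649]
```

View pics/scene4.png

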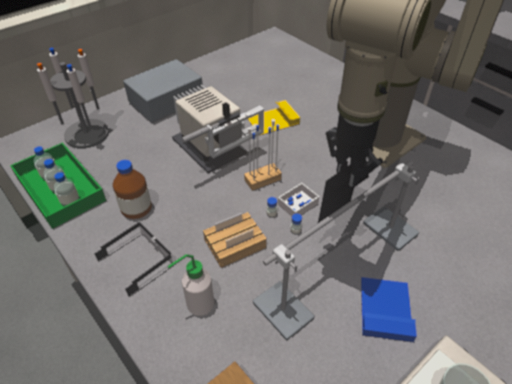

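View pics/side4.png

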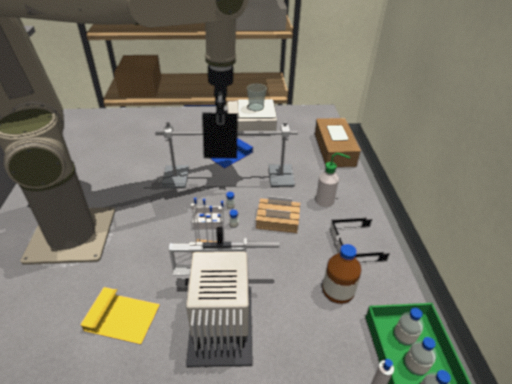

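View pics/wrist4.png

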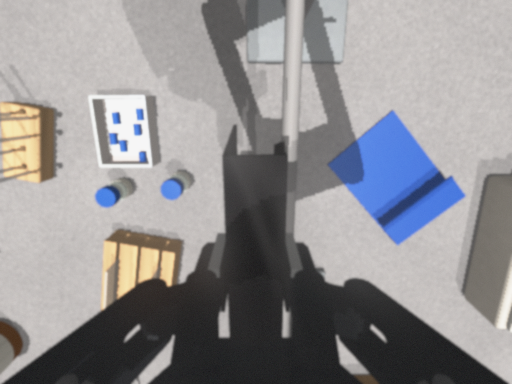

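```bash
python3 -m pendant '[7,0,6,0,24,7,0,6,0,24,0,0,4,0,24,0,0,0,0,24]'; python3 - <<'E'
from h import *
s=np.load('pics/scene4.npz'); im=s['frame'][80:170,165:275]; cv2.imwrite('pics/lampc.png',cv2.resize(im,None,fx=6,fy=6,interpolation=cv2.INTER_CUBIC))
x=sensors.sense();print(x['tool_pos'],x['tcp_rot'])
E
```

```text
time: 4.98
tool_pos: [474.7, 212.5, 275.0]
tcp_rot: [-179.0, -2.2, 178.4]
ft_force: [0.1, -0.0, -1.5]
finger_gap: 27.0
[474.65531263 212.46967156 275.02693881] [-178.99483267   -2.21946324  178.39474859]
```

View pics/lampc.png

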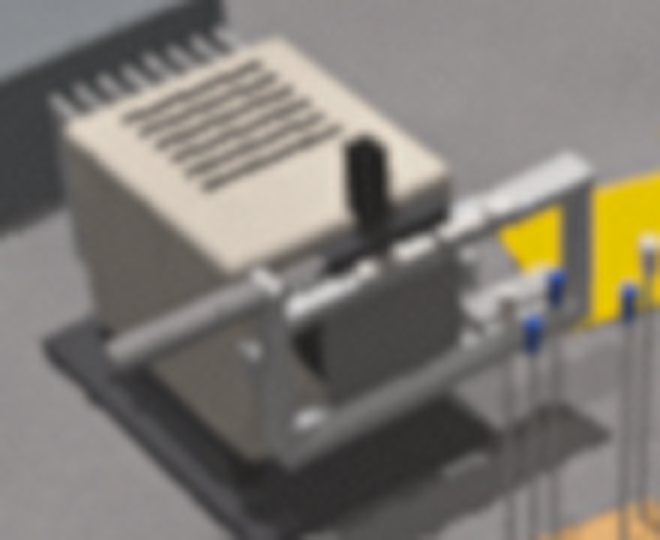

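```bash
python3 - <<'E'
from h import *
for n in ['side4','scene4']:
    s=np.load(f'pics/{n}.npz'); w=pts(s); fr=s['frame'].astype(int)
    # housing top: colour+depth mask, then corners by ray to z=170
    m=((w[...,2]>164)&(w[...,2]<177)&(w[...,0]>370)&(w[...,0]<535)&(w[...,1]>-400)&(w[...,1]<-222)).astype(np.uint8)
    m=cv2.morphologyEx(cv2.morphologyEx(m,cv2.MORPH_CLOSE,np.ones((5,5))),cv2.MORPH_OPEN,np.ones((5,5)))
    c=max(cv2.findContours(m,0,1)[0],key=cv2.contourArea)[:,0].astype(float)
    V=np.linalg.inv(s['view']); d=np.c_[(c[:,0]-s['cx'])/s['fx'],(c[:,1]-s['cy'])/s['fy'],np.ones(len(c))]@V[:3,:3].T; o=V[:3,3]
    p=o+d*((170-o[2])/d[:,2])[:,None]
    r=cv2.minAreaRect(p[:,:2].astype(np.float32)); print(n,'house',r)
    # barrel/guide centreline: top z>165
    P=w.reshape(-1,3)
    f=P[(P[:,0]>400)&(P[:,0]<500)&(P[:,1]>-225)&(P[:,1]<-185)&(P[:,2]>85)&(P[:,2]<150)]
    if n=='scene4':
        A=np.c_[f[:,0],f[:,2],np.ones(len(f))];k=np.ones(len(f),bool)
        for _ in range(6):
            cc=np.linalg.lstsq(A[k],f[k,1],rcond=None)[0]; q=np.abs(A@cc-f[:,1]); k=q<max(1.5,2*np.median(q[k]))
        print('front',k.sum(),len(f),cc,np.degrees(np.arctan(cc[0])))
    g=P[(P[:,0]>430)&(P[:,0]<490)&(P[:,1]>-235)&(P[:,1]<-190)&(P[:,2]>190)&(P[:,2]<235)]
    print('grip',len(g),np.percentile(g,[2,50,98],axis=0).round(1).tolist())
    # rod ends
    g=P[(P[:,0]>310)&(P[:,0]<640)&(P[:,1]>225)&(P[:,1]<255)&(P[:,2]>190)&(P[:,2]<212)]
    pf=np.polyfit(g[:,0],g[:,1],1);print('rod',len(g),np.degrees(np.arctan(pf[0])),np.polyval(pf,473))
E
```

```text
side4 house ((452.9871826171875, -310.23046875), (149.88624572753906, 129.77293395996094), 87.01808166503906)
grip 112 [[449.0, -223.2, 190.4], [457.5, -219.8, 214.5], [465.0, -204.6, 224.1]]
rod 244 -1.4283523098008921 236.15383421025086
scene4 house ((454.82275390625, -299.46343994140625), (153.37185668945312, 129.6575469970703), 87.58014678955078)
front 218 380 [-3.10779194e-02  2.00633760e-02 -1.98840105e+02] -1.780060680529176
grip 95 [[448.8, -219.9, 191.6], [459.2, -205.1, 210.7], [463.5, -199.2, 222.4]]
rod 710 -1.567782501181144 241.45538347443892
```

```bash
python3 -m pendant '[1,9,0,0.0,24,1,12,0,0,24,0,5,0,0,24,0,1,0,0,24,0,0,0,0,24]'; python3 - <<'E'
from h import *
for n in('wrist','side','scene'): snap(n,n+'5')
x=sensors.sense();print(x['tool_pos'],x['tcp_rot'])
for n in ['side5','scene5']:
    P=pts(np.load(f'pics/{n}.npz')).reshape(-1,3); P=P[~np.isnan(P).any(1)]
    t=P[(P[:,0]>400)&(P[:,0]<550)&(P[:,1]>210)&(P[:,1]<270)&(P[:,2]>290)&(P[:,2]<300)]
    print(n,len(t),cv2.minAreaRect(t[:,:2].astype(np.float32)))
    t=P[(P[:,0]>400)&(P[:,0]<550)&(P[:,1]>210)&(P[:,1]<270)&(P[:,2]>160)&(P[:,2]<290)]
    print(np.percentile(t,[1,50,99],axis=0).round(1).tolist())
    if n=='side5': 
        t=t[t[:,2]<185]; print('low plate',np.percentile(t,[2,50,98],axis=0).round(1).tolist())
E
```

```text
time: 5.4
tool_pos: [477.1, 242.2, 275.1]
tcp_rot: [-179.0, -2.2, 178.3]
ft_force: [-0.0, -0.9, -2.4]
finger_gap: 27.0
[477.13199249 241.42854074 275.10235696] [-179.01536872   -2.20276815  178.27407971]
side5 191 ((480.3538513183594, 236.20635986328125), (48.234466552734375, 108.94415283203125), 86.00106048583984)
[[415.8, 219.0, 161.1], [476.5, 226.3, 224.8], [538.1, 237.2, 288.6]]
low plate [[422.5, 218.8, 160.3], [475.4, 223.7, 172.4], [527.6, 228.9, 184.3]]
scene5 422 ((477.5018005371094, 244.01499938964844), (52.69508743286133, 109.98579406738281), 73.62340545654297)
[[405.7, 224.0, 187.8], [502.4, 240.7, 216.3], [546.6, 267.6, 289.3]]
```

View pics/scene5.png

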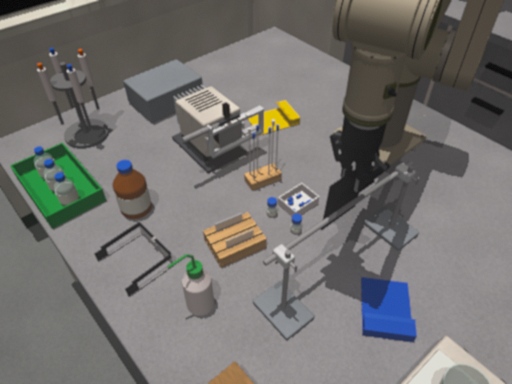

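View pics/wrist5.png

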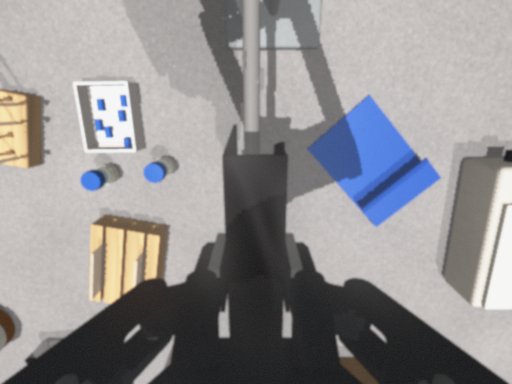

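```bash
python3 - <<'E'
from h import *
P=pts(np.load('pics/wrist5.npz')).reshape(-1,3); P=P[~np.isnan(P).any(1)]
t=P[(P[:,0]>400)&(P[:,0]<640)&(P[:,1]>210)&(P[:,1]<270)&(P[:,2]>290)&(P[:,2]<305)]
print('top',len(t),cv2.minAreaRect(t[:,:2].astype(np.float32)),np.percentile(t[:,2],[5,50,95]))
g=P[(P[:,0]>540)&(P[:,0]<650)&(P[:,1]>215)&(P[:,1]<260)&(P[:,2]>195)&(P[:,2]<212)]
p=np.polyfit(g[:,0],g[:,1],1);print('rod',len(g),p,np.polyval(p,[480,600]),g.min(0),g.max(0),np.percentile(g[:,2],[50,95]))
for lo,hi in((422,450),(500,530)):
    q=t[(t[:,0]>lo)&(t[:,0]<hi)];print(lo,q[:,2].mean(),q.min(0),q.max(0))
E
```

```text
top 11900 ((470.5616149902344, 243.29685974121094), (52.37742233276367, 101.27220916748047), 74.02689361572266) [295.85306802 298.16754406 300.38228801]Traceback (most recent call last):
  File "<stdin>", line 6, in <module>
    raise TypeError("expected non-empty vector for x")
TypeError: expected non-empty vector for x
```

```bash
python3 - <<'E'
from h import *
w=pts(np.load('pics/wrist5.npz'))
for r in (20,60,100,125): print(r,[w[r,c].round(0).tolist() for c in (246,251,256)])
for r in (160,200,225): print(r,[w[r,c].round(1).tolist() for c in (222,228,240,255,270,284,288)])
t=w[158:230,215:295]
for r in (160,180,200,220):
    q=w[r,200:310]; k=(q[:,2]>285)&(q[:,2]<310); print(r,q[k].min(0).round(1),q[k].max(0).round(1),(q[k].min(0)+q[k].max(0))[1]/2)
E
```

```text
20 [[346.0, 240.0, 206.0], [346.0, 243.0, 206.0], [346.0, 246.0, 205.0]]
60 [[371.0, 239.0, 206.0], [371.0, 242.0, 206.0], [371.0, 246.0, 205.0]]
100 [[397.0, 238.0, 205.0], [397.0, 241.0, 206.0], [397.0, 245.0, 204.0]]
125 [[414.0, 237.0, 205.0], [414.0, 241.0, 206.0], [415.0, 244.0, 205.0]]
160 [[423.3, 230.8, 300.3], [423.3, 233.4, 300.8], [423.7, 238.4, 299.3], [423.9, 244.8, 299.3], [424.2, 251.2, 298.4], [424.4, 257.3, 298.0], [477.9, 287.0, 0.6]]
200 [[537.4, 185.9, 0.3], [441.5, 232.3, 299.3], [441.5, 237.6, 299.7], [441.7, 244.3, 299.6], [442.0, 250.9, 299.1], [442.6, 257.2, 297.8], [539.8, 287.1, 0.6]]
225 [[578.9, 183.4, 0.0], [453.6, 231.6, 299.0], [453.8, 237.1, 298.8], [454.3, 243.9, 298.1], [454.4, 250.8, 298.2], [455.1, 257.3, 296.8], [581.5, 287.3, -0.6]]
160 [423.3 230.8 297.8] [424.4 258.5 301.1] 244.6748539821078
180 [432.1 230.6 297.4] [433.4 258.1 301.3] 244.33127276354756
200 [441.1 230.6 297.2] [442.7 257.6 301.1] 244.0987817127654
220 [450.8 229.9 296.9] [452.5 257.6 299.9] 243.7554255444432
```

```bash
python3 -m pendant '[-1,-2,-4,0,24,-1,-1.5,-12,0,24,0,0,-20,0,24,0,0,-18,0,24,0,0,-8,0,24,0,0,0,0,24,0,0,0,0,24]'; python3 - <<'E'
from h import *
for n in('wrist','side','scene'): snap(n,n+'6')
x=sensors.sense();print(x['tool_pos'],x['tcp_rot'],x['ft_force'])
w=pts(np.load('pics/wrist6.npz'))
for r in (20,60,100): 
    q=w[r,200:310]; k=(q[:,2]>190)&(q[:,2]<215); print('rod',r,q[k].min(0).round(1),q[k].max(0).round(1))
for r in (160,180,200,220):
    q=w[r,200:310]; k=(q[:,2]>215)&(q[:,2]<250); print(r,q[k].min(0).round(1),q[k].max(0).round(1),(q[k].min(0)+q[k].max(0))[1]/2)
s=np.load('pics/scene6.npz')['frame'][130:260,270:430]; cv2.imwrite('pics/s6c.png',cv2.resize(s,None,fx=4.5,fy=4.5,interpolation=cv2.INTER_CUBIC))
E
```

```text
time: 6.13
tool_pos: [473.8, 235.4, 207.6]
tcp_rot: [-179.0, -2.2, 178.2]
ft_force: [-1.3, -0.0, -2.2]
finger_gap: 27.3
[474.62154105 235.89359331 209.08658596] [-179.02325173   -2.08630942  178.19898899] [ 0.01008443  0.49425098 -2.07881244]
rod 20 [359.5 236.3 200.7] [361.2 248.  207.2]
rod 60 [376.7 235.6 200.8] [377.7 247.2 206.8]
rod 100 [395.3 235.4 199.7] [395.7 247.  207.6]
160 [420.  224.2 230.7] [421.2 251.8 233.5] 237.968883796009
180 [428.7 224.  230.5] [430.1 251.4 233.3] 237.71455085343717
200 [437.7 223.8 230.1] [439.4 251.  233.8] 237.38970918017242
220 [447.4 223.3 229.3] [449.4 251.  232.7] 237.16880505901943
```

View pics/s6c.png

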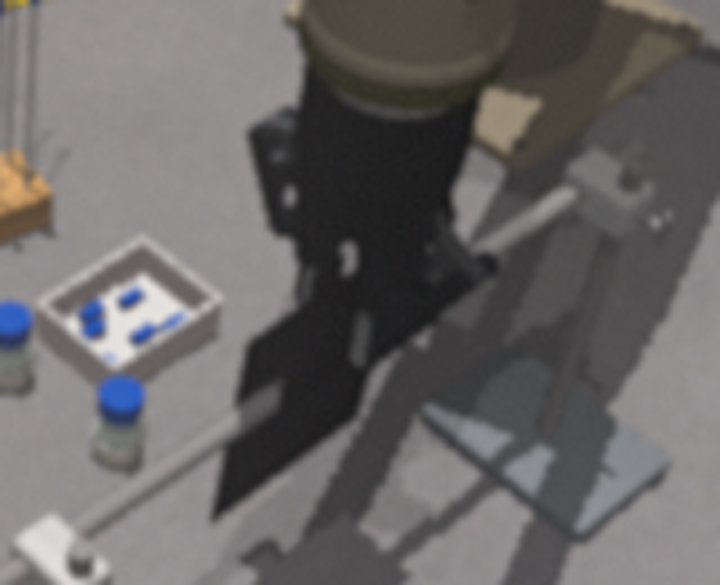

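View pics/wrist6.png

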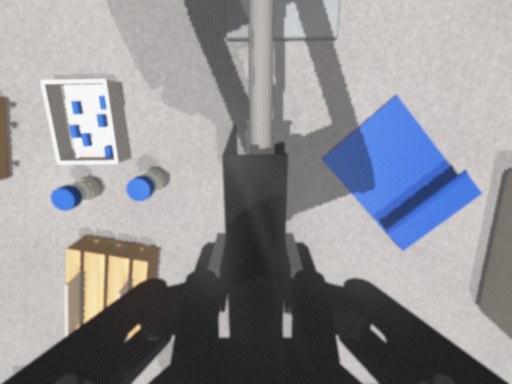

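The rod is now between plate and lip (scene crop: rod emerging under the lip at about (260,400)). The fold is about 2.5 mm short in y, so I'll correct that and lower it.

```bash
python3 -m pendant '[0,2.5,-5,0,24,0,0,-6,0,24,0,0,-5,0,24,0,0,-3,0,24,0,0,0,0,24]'; python3 - <<'E'
from h import *
for n in('wrist','side','scene'): snap(n,n+'7')
x=sensors.sense();print(x['tool_pos'],x['tcp_rot'],x['ft_force'],x['wrist_torque'])
w=pts(np.load('pics/wrist7.npz'))
for r in (60,100): 
    q=w[r,200:310]; k=(q[:,2]>190)&(q[:,2]<215); print('rod',r,q[k].min(0).round(1),q[k].max(0).round(1))
for r in (160,180,200,220):
    q=w[r,200:310]; k=(q[:,2]>200)&(q[:,2]<240); print(r,q[k].min(0).round(1),q[k].max(0).round(1),(q[k].min(0)+q[k].max(0))[1]/2)
E
```

```text
time: 6.7
tool_pos: [476.6, 239.6, 191.6]
tcp_rot: [-179.2, -1.8, 178.2]
ft_force: [0.8, 1.2, -1.9]
finger_gap: 26.8
[476.93021871 239.66265936 192.4988932 ] [-179.18543801   -1.71587101  178.21144217] [-0.27612895  0.26182097 -1.71088319] [ 0.06390577 -0.0473815  -0.01457777]
rod 60 [381.8 235.5 200.7] [382.9 247.2 207.8]
rod 100 [398.3 235.1 200.3] [398.7 246.9 206.7]
160 [422.6 228.3 214.1] [423.9 255.9 216.9] 242.1412780931678
180 [431.3 228.1 213.6] [432.9 255.5 217. ] 241.81403841208146
200 [440.4 227.8 214.2] [441.9 255.  217. ] 241.3892458123215
220 [449.6 227.2 213. ] [452.1 255.1 217.5] 241.1497352737993
```

```bash
python3 -m pendant '[-1,-0.5,-3,0,24,-1,0,-2,0,24,0,0,-2,0,24,0,0,0,0,24]'; python3 -c "
from h import *
x=sensors.sense();print(x['tool_pos'],x['ft_force'],x['wrist_torque'])"
```

```text
time: 7.18
tool_pos: [475.7, 239.6, 187.0]
tcp_rot: [-179.3, -1.6, 178.2]
ft_force: [0.1, 0.3, -1.5]
finger_gap: 27.3
[475.67254052 239.55601738 186.97811252] [ 0.12303627  0.29125067 -1.49069132] [ 0.02549484 -0.00550957 -0.01638047]
```

```bash
python3 -m pendant '[0,-0.5,-2.5,0,24,0,0,-2,0,24,0,0,0,0,24,0,0,0,0,24]'; python3 -c "
from h import *
x=sensors.sense();print(x['tool_pos'],x['ft_force'],x['wrist_torque'])"
```

```text
time: 7.52
tool_pos: [476.5, 239.9, 187.6]
tcp_rot: [-179.4, -1.3, 178.3]
ft_force: [0.6, 0.7, -2.0]
finger_gap: 26.7
[476.53371825 239.91026924 187.56113246] [ 0.60197824  0.73246526 -2.03980549] [-0.01075038 -0.004498    0.01162704]
```

```bash
python3 -m pendant '[0,0,-4,0,24,0,0,-2,0,24,0,0,0,0,24]'; python3 -c "
from h import *
x=sensors.sense();print(x['tool_pos'],x['ft_force'],x['wrist_torque'])"
```

```text
time: 7.77
tool_pos: [477.5, 240.3, 187.1]
tcp_rot: [-179.5, -1.1, 178.3]
ft_force: [0.1, 0.0, -2.5]
finger_gap: 26.4
[477.47407331 240.30366649 187.05389656] [ 0.06952761  0.04495531 -2.46440998] [-0.04765138 -0.04120276  0.00403945]
```

```bash
python3 -m pendant '[-0.5,-0.5,-4,0,24,-0.5,0,-4,0,24,0,0,-1,0,24]'; python3 -c "
from h import *
x=sensors.sense();print(x['tool_pos'],x['ft_force'],x['wrist_torque']);s=snap('wrist','wrist8');snap('scene','scene8');snap('side','side8')
w=pts(s)
for r in (60,100): 
    q=w[r,200:310]; k=(q[:,2]>190)&(q[:,2]<215); print('rod',r,q[k].min(0).round(1),q[k].max(0).round(1))
for r in (160,180,200,220):
    q=w[r,200:310]; k=(q[:,2]>200)&(q[:,2]<240); print(r,q[k].min(0).round(1),q[k].max(0).round(1),(q[k].min(0)+q[k].max(0))[1]/2)
"
```

```text
time: 8.02
tool_pos: [478.3, 240.5, 187.0]
tcp_rot: [-179.6, -0.7, 178.3]
ft_force: [0.1, 1.0, -2.9]
finger_gap: 27.4
[478.29169984 240.53452423 186.96091294] [ 0.05743788  0.99392691 -2.91564282] [ 0.02097649 -0.04657631 -0.03038699]
rod 60 [383.9 235.4 200.2] [385.  247.  207.2]
rod 100 [399.8 235.  200.5] [400.2 246.6 206.8]
160 [423.8 228.8 208.3] [425.1 256.2 211.1] 242.4948786560812
180 [432.8 228.8 208.4] [434.  256.2 210.9] 242.48776383549801
200 [441.5 228.6 208.3] [443.5 255.9 211.7] 242.22296475112228
220 [451.4 228.  208.2] [453.2 255.9 210.9] 241.94791882606776
```

```bash
python3 -m pendant '[-3,-1,0,0,24,-2,0,-1,0,24]'; python3 -c "
from h import *
x=sensors.sense();print(x)"
```

```text
time: 8.33
tool_pos: [475.5, 239.8, 186.6]
tcp_rot: [-179.7, -0.4, 178.2]
ft_force: [5.1, -3.1, 8.9]
finger_gap: 26.8
{'time': 8.3333, 'joint_pos': array([ 2.13078971e+01, -1.04358000e+00,  9.88072401e+01, -9.69150498e-02,
        8.27345365e+01, -6.69260527e+01]), 'qd': array([ 0.56623551, -2.91919374,  2.78013399, -0.81121055, -2.8499211 ,
        0.99205199]), 'joint_efforts': array([ 2.68284202e+00, -4.25411439e+01, -4.23561037e+01,  1.60649300e+00,
        1.41938824e+00, -3.97087564e-02]), 'tool_pos': array([475.49129975, 239.76158431, 186.56048854]), 'tcp_rot': array([-179.71639249,   -0.42071359,  178.24558297]), 'ft_force': array([ 5.13700692, -3.05634371,  8.89049454]), 'wrist_torque': array([-0.37336751, -0.54600486,  0.00806365]), 'finger_gap': 26.82530645861007}
```

View pics/side8.png

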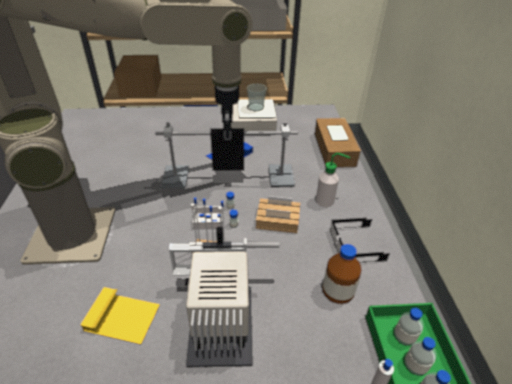

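Now the force is 9 N upward, the tool is level and the fold rests on the rod. I'll open the fingers.

```bash
python3 -m pendant '[0,0,0,0,30,0,0,0,0,36,0,0,0,0,44,0,0,0,0,50,0,0,0,0,50]'; python3 - <<'E'
from h import *
x=sensors.sense();print(x['tool_pos'],x['tcp_rot'],x['ft_force'])
for n in('wrist','side','scene'): s=snap(n,n+'9')
s=np.load('pics/wrist9.npz');w=pts(s)
for r in (60,100): 
    q=w[r,200:310]; k=(q[:,2]>190)&(q[:,2]<215); print('rod',r,q[k].min(0).round(1),q[k].max(0).round(1))
for r in (160,180,200,220):
    q=w[r,200:310]; k=(q[:,2]>200)&(q[:,2]<240); print(r,q[k].min(0).round(1),q[k].max(0).round(1))
E
```

```text
time: 8.75
tool_pos: [474.3, 239.2, 183.5]
tcp_rot: [-179.6, -0.6, 178.2]
ft_force: [0.5, 0.3, -0.3]
finger_gap: 50.1
[474.31945944 239.2393376  183.48194409] [-179.64232395   -0.59715716  178.23303397] [ 0.53789054  0.27116942 -0.26251797]
rod 60 [380.6 235.7 201.1] [381.5 247.3 207.5]
rod 100 [395.9 235.3 201.3] [396.2 246.6 207. ]
160 [419.5 228.  207.3] [420.1 255.3 212.2]
180 [427.9 227.6 207.3] [428.7 255.3 211.7]
200 [436.7 227.6 206.2] [438.2 254.8 212.1]
220 [446.2 227.4 207.8] [447.2 254.5 211.2]
```

View pics/wrist9.png

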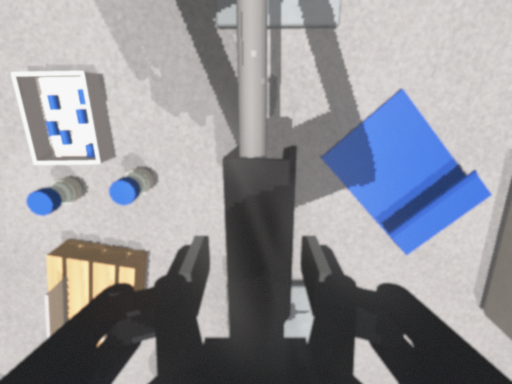

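View pics/scene9.png

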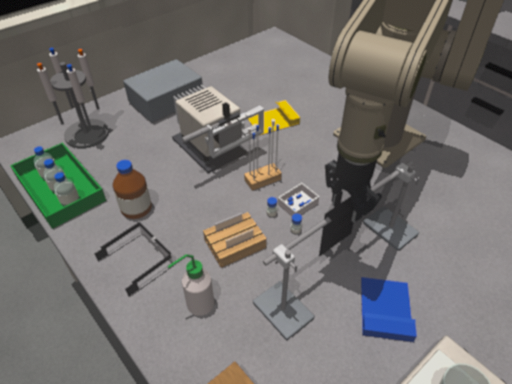

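```bash
python3 -m pendant '[0,0,5,0,60,0,0,8,0,70,0,0,15,0,85,0,0,25,0,85,0,0,30,0,85,0,0,30,0,85,0,0,0,0,85]'; python3 - <<'E'
from h import *
x=sensors.sense();print(x['tool_pos'],x['tcp_rot'],x['ft_force'])
for n in('wrist','side','scene'): s=snap(n,n+'10')
E
```

```text
time: 9.48
tool_pos: [471.9, 238.4, 302.7]
tcp_rot: [-179.6, -0.8, 178.2]
ft_force: [0.5, 1.0, 1.6]
finger_gap: 84.9
[471.88406574 238.35372231 302.6635236 ] [-179.55404067   -0.80892356  178.23962029] [0.54332147 1.00258096 1.58677431]
```

View pics/wrist10.png

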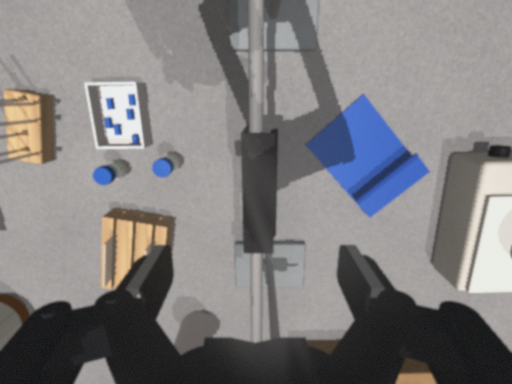

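View pics/side10.png

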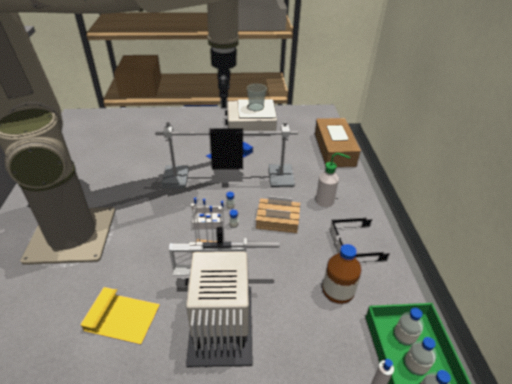

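The stop hangs on the rod, released (wrist view: fold at columns 243–277, rows 130–252). Next I'll check its alignment.

```bash
python3 - <<'E'
from h import *
for n in ['side10','wrist10','scene10']:
    P=pts(np.load(f'pics/{n}.npz')).reshape(-1,3); P=P[~np.isnan(P).any(1)]
    t=P[(P[:,0]>400)&(P[:,0]<560)&(P[:,1]>215)&(P[:,1]<232)&(P[:,2]>70)&(P[:,2]<190)]
    if n=='side10':
        print('plate',len(t),np.percentile(t,[1,50,99],axis=0).round(1).tolist())
        A=np.c_[t[:,0],t[:,2],np.ones(len(t))];c=np.linalg.lstsq(A,t[:,1],rcond=None)[0];print(c)
    t=P[(P[:,0]>400)&(P[:,0]<560)&(P[:,1]>222)&(P[:,1]<262)&(P[:,2]>207.6)&(P[:,2]<216)]
    if len(t)>9: print(n,'fold',len(t),cv2.minAreaRect(t[:,:2].astype(np.float32)))
E
```

```text
plate 815 [[424.0, 223.5, 70.9], [481.9, 229.0, 137.9], [531.2, 231.9, 189.0]]
[-1.89455510e-02 -1.54193450e-02  2.39905742e+02]
side10 fold 193 ((481.7994689941406, 242.64501953125), (118.9339370727539, 36.70439147949219), 0.985684871673584)
wrist10 fold 3882 ((470.2899169921875, 240.48626708984375), (28.035552978515625, 118.99475860595703), 88.46790313720703)
scene10 fold 366 ((485.4811096191406, 241.21070861816406), (29.027555465698242, 134.8423614501953), 88.4034194946289)
```

```bash
python3 -m pendant '[0,-10,0,-0.05,85,0,-20,0,-0.1,85,0,-25,0,-0.1,85,0,-25,0,-0.1,85,0,-25,0,-0.1,85,0,-25,0,-0.1,85,0,-25,0,-0.1,85,0,-25,0,-0.1,85,0,-25,0,-0.1,85,0,-25,0,-0.1,85,0,-20,0,-0.08,85,0,0,0,0,85]' 60
```

```text
time: 10.63
tool_pos: [458.6, -22.1, 275.6]
tcp_rot: [-178.2, -2.5, 116.5]
ft_force: [-0.5, -1.1, -0.7]
finger_gap: 85.0
```

```bash
python3 -m pendant '[0,-20,4,-0.06,85,0,-25,4,-0.07,85,0,-25,4,-0.07,85,0,-25,4,-0.07,85,0,-25,4,-0.07,85,0,-25,2,-0.07,85,0,-20,0,-0.05,85,0,-10,0,0,85,0,-5,0,0,85,0,0,0,0,85]'; python3 - <<'E'
from h import *
x=sensors.sense();print(x['tool_pos'],x['tcp_rot'],x['ft_force'])
for n in('wrist','side','scene'): s=snap(n,n+'11')
for n in('wrist11','side11','scene11'):
    P=pts(np.load(f'pics/{n}.npz')).reshape(-1,3); P=P[~np.isnan(P).any(1)]
    g=P[(P[:,0]>430)&(P[:,0]<490)&(P[:,1]>-240)&(P[:,1]<-185)&(P[:,2]>205)&(P[:,2]<228)]
    if len(g)>9: print(n,len(g),g.min(0).round(1),g.max(0).round(1),cv2.minAreaRect(g[:,:2].astype(np.float32)))
E
```

```text
time: 11.47
tool_pos: [452.6, -203.6, 284.6]
tcp_rot: [-177.2, -3.4, 89.8]
ft_force: [-0.1, 0.4, -0.4]
finger_gap: 84.9
[ 452.62773395 -203.64763744  284.64922914] [-177.17521761   -3.44654398   89.79690254] [-0.05401404  0.3993421  -0.3850531 ]
wrist11 581 [ 446.2 -222.5  205.3] [ 462.  -202.1  225.1] ((454.14892578125, -212.26795959472656), (19.85182762145996, 16.03052520751953), 87.37274932861328)
side11 80 [ 448.8 -224.   205.3] [ 465.1 -204.1  225. ] ((456.96685791015625, -214.16062927246094), (19.90921401977539, 16.010936737060547), 88.73429870605469)
scene11 62 [ 445.7 -220.9  205.2] [ 463.6 -199.9  222.5] ((454.1733093261719, -210.04055786132812), (20.879924774169922, 17.51642417907715), 85.3326644897461)
```

View pics/wrist11.png

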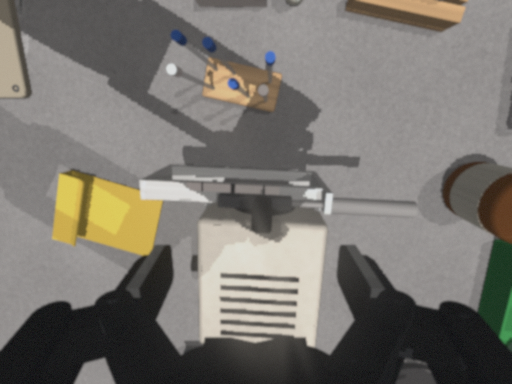

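The wrist view shows the shutter grip at about (262,212), between the fingers and ahead of the housing. I'll descend in two stages.

```bash
python3 -m pendant '[1,-4,-8,-0.02,85,1,-4,-12,-0.02,85,1,-2,-12,0,85,0,0,-10,0,85,0,0,0,0,85]'; python3 - <<'E'
from h import *
x=sensors.sense();print(x['tool_pos'],x['tcp_rot'],x['ft_force'])
s=snap('wrist','wrist12'); P=pts(s).reshape(-1,3); P=P[~np.isnan(P).any(1)]
g=P[(P[:,0]>430)&(P[:,0]<490)&(P[:,1]>-240)&(P[:,1]<-185)&(P[:,2]>205)&(P[:,2]<228)]
print(cv2.minAreaRect(g[:,:2].astype(np.float32)))
E
```

```text
time: 12.03
tool_pos: [457.0, -210.0, 239.0]
tcp_rot: [-177.3, -3.4, 87.7]
ft_force: [-0.8, -0.4, 0.1]
finger_gap: 85.0
[ 456.96076231 -209.96804292  238.96176761] [-177.29397401   -3.43973517   87.67220214] [-0.80547603 -0.40805394  0.12375462]
((454.32269287109375, -211.91822814941406), (19.507667541503906, 15.890890121459961), 88.07647705078125)
```

View pics/wrist12.png

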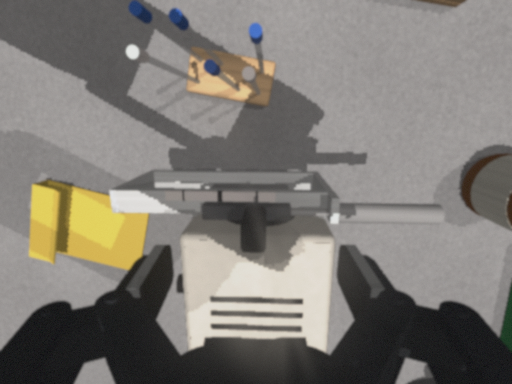

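```bash
python3 -m pendant '[-0.5,-1,-14,0,80,-0.5,-1,-14,0,70,0,0,-12,0,60,0,0,-8,0,50,0,0,0,0,40,0,0,0,0,40]'; python3 - <<'E'
from h import *
x=sensors.sense();print(x['tool_pos'],x['tcp_rot'],x['ft_force'])
s=snap('wrist','wrist13'); snap('scene','scene13');snap('side','side13')
a=np.load('pics/scene13.npz')['frame'][80:170,165:275]; cv2.imwrite('pics/s13c.png',cv2.resize(a,None,fx=6,fy=6,interpolation=cv2.INTER_CUBIC))
E
```

```text
time: 12.58
tool_pos: [456.3, -211.7, 190.2]
tcp_rot: [-177.4, -3.4, 87.7]
ft_force: [0.1, -0.7, 0.1]
finger_gap: 40.0
[ 456.25205094 -211.69386673  190.20981141] [-177.36053036   -3.42323486   87.73092895] [ 0.13662042 -0.72560698  0.06915229]
```

View pics/wrist13.png

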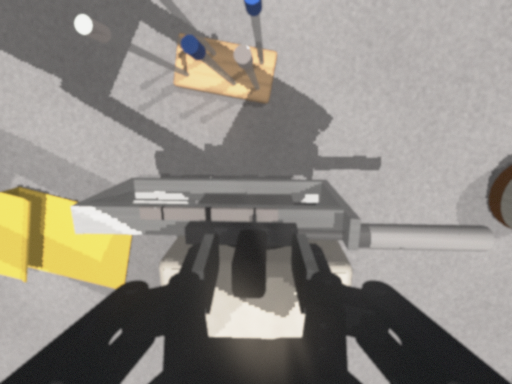

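View pics/s13c.png

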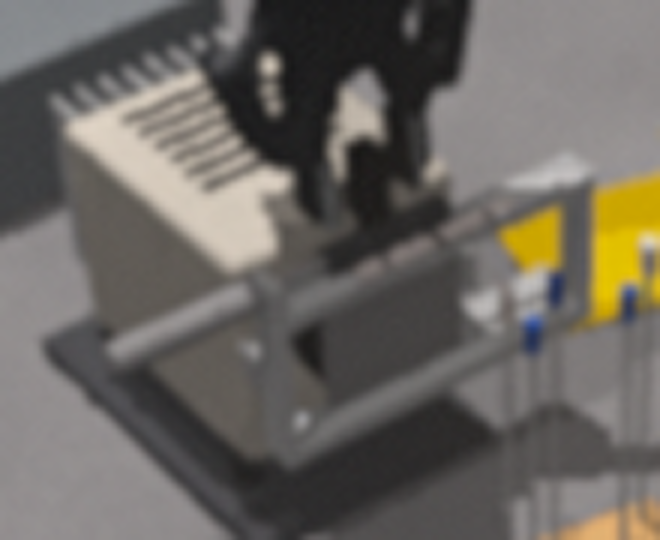

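```bash
python3 -m pendant '[0,0,0,0,12,0,0,0,0,12,0,0,0,0,12,0,0,0,0,12,0,0,0,0,12]' 60; python3 - <<'E'
from h import *
x=sensors.sense();print(x['tool_pos'],x['tcp_rot'],x['ft_force'],x['wrist_torque'],x['finger_gap'])
s=snap('wrist','wrist14')
a=s['frame'][170:260,120:370]; cv2.imwrite('pics/w14c.png',cv2.resize(a,None,fx=3.2,fy=6,interpolation=cv2.INTER_CUBIC))
E
```

```text
time: 13.15
tool_pos: [453.7, -212.1, 192.7]
tcp_rot: [-177.1, -3.4, 87.7]
ft_force: [-2.7, 0.2, -5.1]
finger_gap: 15.4
[ 453.6875323  -212.13926438  192.65637414] [-177.09550682   -3.37484344   87.68628169] [-2.73816152  0.160805   -5.06130221] [-0.05690525 -1.06298012  0.04074418] 15.433179771978981
```

View pics/w14c.png

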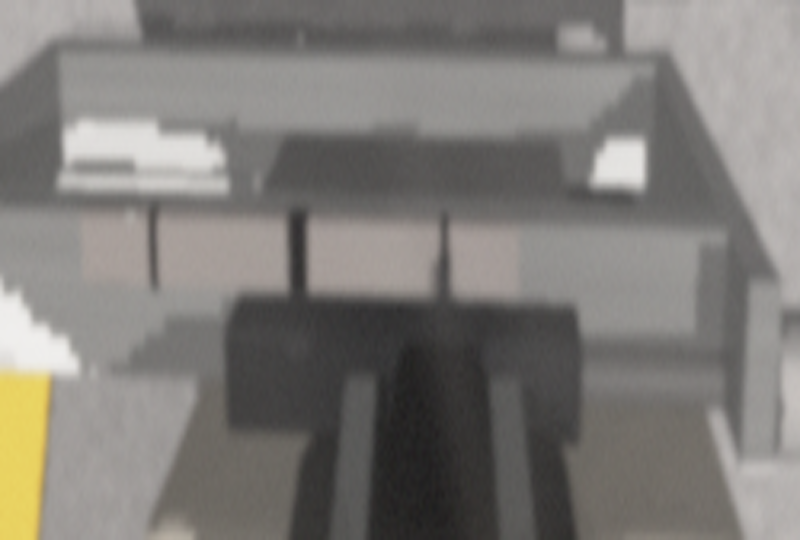

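The grip is held at 15.4 mm. The strip shows marks at crop columns 153 (open), 298 (half, the thick one) and 445 (shut), with the pointer near 440, i.e. shut. I'll pull gently.

```bash
python3 -m pendant '[-4,0.2,0,0,12,-4,0.2,0,0,12,-4,0.2,0,0,12,-4,0.2,0,0,12]' 80; python3 - <<'E'
from h import *
x=sensors.sense();print(x['tool_pos'],x['tcp_rot'],x['ft_force'],x['finger_gap'])
s=snap('wrist','wrist15')
a=s['frame'][170:260,120:370]; cv2.imwrite('pics/w15c.png',cv2.resize(a,None,fx=3.2,fy=6,interpolation=cv2.INTER_CUBIC))
E
```

```text
time: 13.53
tool_pos: [441.9, -211.7, 192.7]
tcp_rot: [-177.8, -3.3, 87.8]
ft_force: [6.4, -1.4, -9.5]
finger_gap: 15.0
[ 441.88234926 -211.71487398  192.69479322] [-177.76940238   -3.29171288   87.78400925] [ 6.41175676 -1.4189937  -9.51552285] 14.955650271769441
```

View pics/w15c.png

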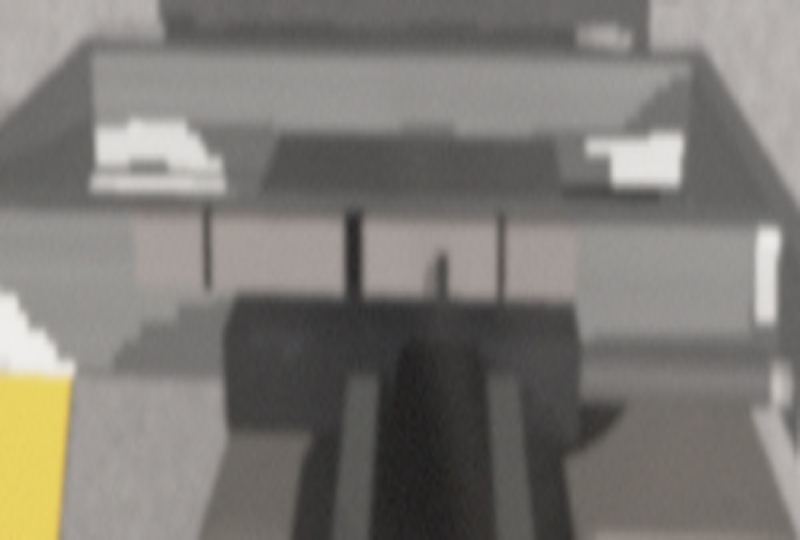

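The pointer is at 441, between shut (501) and half (353), which makes the travel about 12 mm. About 18 mm remain.

```bash
python3 -m pendant '[-4,0.2,0,0,12,-4,0.2,0,0,12,-4,0.2,0,0,12,-4,0.2,0,0,12]' 80; python3 - <<'E'
from h import *
x=sensors.sense();print(x['tool_pos'],x['tcp_rot'],x['ft_force'],x['finger_gap'])
s=snap('wrist','wrist16')
a=s['frame'][170:260,120:370]; cv2.imwrite('pics/w16c.png',cv2.resize(a,None,fx=3.2,fy=6,interpolation=cv2.INTER_CUBIC))
E
```

```text
time: 13.92
tool_pos: [429.3, -211.3, 192.6]
tcp_rot: [-178.4, -3.2, 87.9]
ft_force: [8.7, -2.5, -8.0]
finger_gap: 15.0
[ 429.27075016 -211.26527747  192.63700482] [-178.44040503   -3.19030469   87.86234534] [ 8.71806711 -2.53103225 -7.99040131] 14.979878498945972
```

View pics/w16c.png

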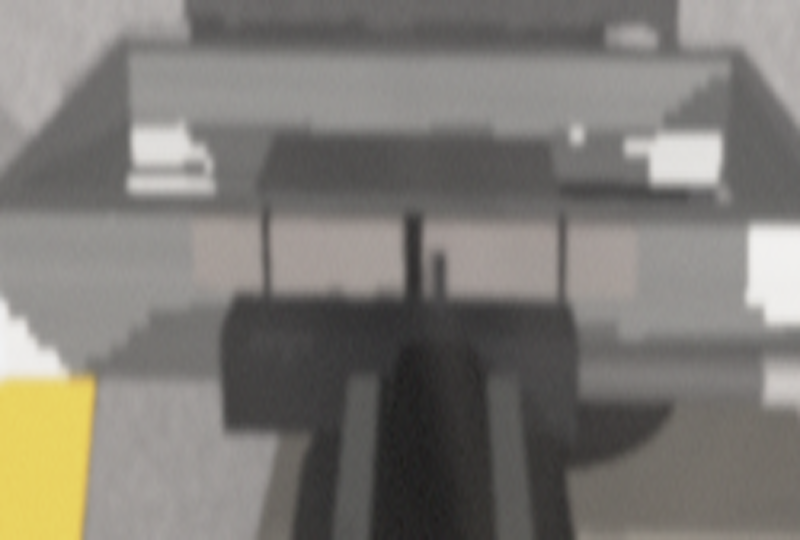

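```bash
python3 -m pendant '[-4,0.2,0,0,12,-3,0.2,0,0,12]' 80; python3 - <<'E'
from h import *
x=sensors.sense();print(x['tool_pos'],x['tcp_rot'],x['ft_force'],x['finger_gap'])
s=snap('wrist','wrist17')
a=s['frame'][170:260,120:370]; cv2.imwrite('pics/w17c.png',cv2.resize(a,None,fx=3.2,fy=6,interpolation=cv2.INTER_CUBIC))
print(sensors.sense()['tool_pos'])
E
```

```text
time: 14.13
tool_pos: [423.6, -211.1, 192.6]
tcp_rot: [-178.7, -3.1, 87.9]
ft_force: [9.4, -1.9, -8.9]
finger_gap: 14.6
[ 423.62941101 -211.05674125  192.60429107] [-178.73778331   -3.13799886   87.88993584] [ 9.38420405 -1.85322543 -8.94700542] 14.582340096044385
[ 423.39053513 -211.06157057  192.60408831]
```

View pics/w17c.png

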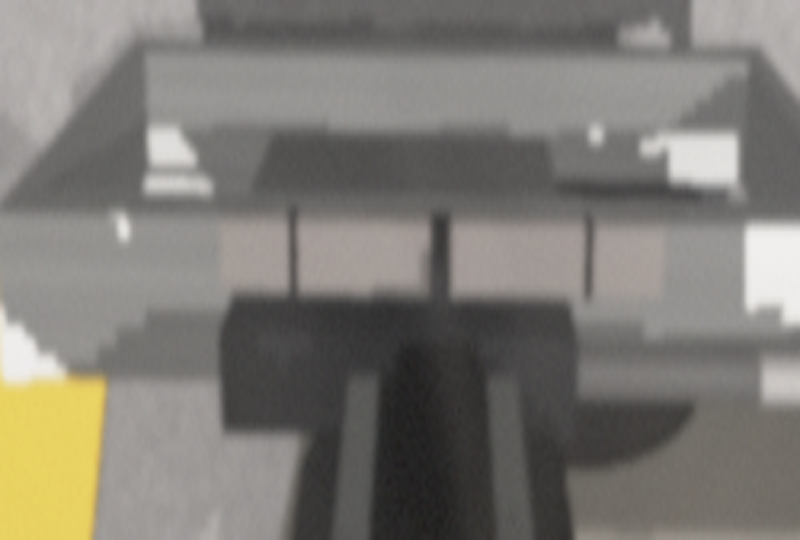

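The pointer now covers the thick half mark (439 against 441). Last, I'll check the scene and whether it drifts.

```bash
python3 - <<'E'
from h import *
for n in('scene','side'):snap(n,n+'18')
for i in range(6): s=snap('wrist','wrist18')
x=sensors.sense();print(x['time'],x['tool_pos'],x['ft_force'],x['finger_gap'])
a=s['frame'][170:260,120:370]; cv2.imwrite('pics/w18c.png',cv2.resize(a,None,fx=3.2,fy=6,interpolation=cv2.INTER_CUBIC))
P=pts(np.load('pics/side18.npz')).reshape(-1,3)
t=P[(P[:,0]>400)&(P[:,0]<560)&(P[:,1]>215)&(P[:,1]<232)&(P[:,2]>70)&(P[:,2]<190)]
print('plate',np.percentile(t,[1,50,99],axis=0).round(1).tolist())
E
```

```text
14.5833 [ 423.69528964 -211.05615658  192.60529151] [ 8.02221156 -2.20025657 -7.72572885] 14.370843784312607
plate [[466.5, 224.8, 94.2], [505.0, 229.7, 165.0], [531.3, 231.9, 189.4]]
```

View pics/scene18.png

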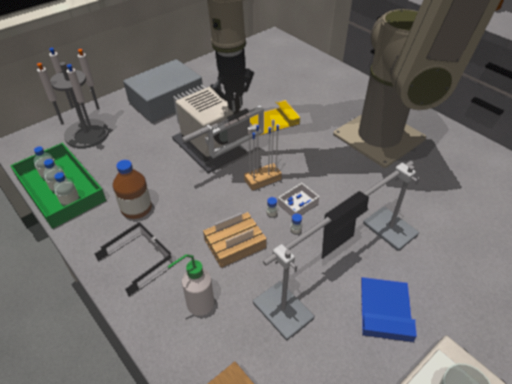

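View pics/w18c.png

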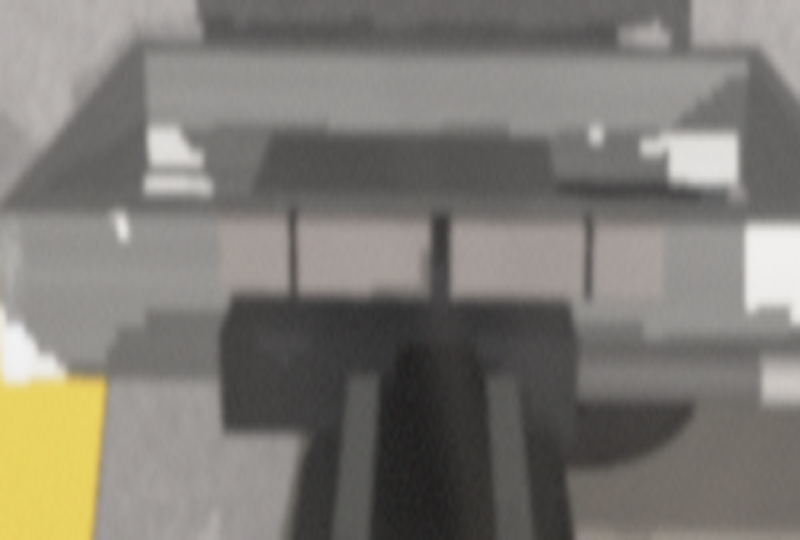

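The scene shows the stop hanging squarely at (346,222), with the rack, vials, bottles, goggles and box where they were. The pointer is still on the half mark and steady, so I'm handing in.

```bash
python3 -c "
from bench import job
print(job.hand_in())"
```

```text
the job is handed in; nothing more can be done
None
```

I hung the black beam stop over the rod in line with the lamp and let go of it. Then I pulled the shutter to half travel, and I handed in at about 14.6 s with it still held there.

- **Shutter:** the pointer sat on the thick half mark, and the tool had moved about 30 mm. It stayed steady over the last half second, with a pull of 8–9 N that fits the spring's 9 N at half.
- **Beam stop:** it hangs upright and roughly parallel to the rod, centred at x ≈ 477 mm. My estimate of the beam line there is x ≈ 476 mm.
- **Other things on the bench:** the final scene view showed the tubes, vials, bottles, goggles and box standing where they were.

**Checks that disagreed or fell short:**
- My readings of the lamp's angle ranged from -1.8° to -3.0°, and the cameras differ by about 3 mm. That leaves up to about 10 mm of doubt in the lateral alignment, against 30 mm of spare width on each side of the 50 mm window.
- In the last side view the arm hid part of the plate, so its width could only be measured in full before the shutter pull; the right edge had not moved.
- The tool was tilted about 3° while holding the shutter grip.

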